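Fish a screwdriver out of a drain box through its hatch

TASK

The red-handled screwdriver has fallen into the blue drain inspection box and is longer than the box's open hatch. Take it by the handle, tilt it and draw it out slantwise through the hatch without forcing it against the box, and hold it up over the box with both ends at least 3 cm above the box's top. Finish while still holding it there, still and in the gripper alone; do not put it down, and leave the other things on the counter where they are.

Things in the scene. Friction and masses are not known exactly. Their poses are not given: they have to be found in the camera images.
- drain_box: blue steel drain box, fixed, 290 (its x, away from the robot within 0.4 rad) x 174 (y) mm, 52 mm high to the hatch flange's top (bolt heads 56). Origin: centre of underside. Inside: 280 x 164 mm, floor at z = 4 mm, roof underside at z = 45. The hatch spans x = -20 to +100, y = -70 to +70 mm; the rest is roofed. Two pipe stubs stick out 22 mm at the near end.
- hatch (a point): centre of the hatch opening at the top of its steel flange (the box's top); axes as the box.
- handle_mid (a point): middle of the screwdriver's red handle, on its centre line; y axis: blade tip to handle end. Handle 104 mm long, 28 thick; shaft 6 mm thick; 209 mm in all, 0.09 to 0.15 kg. Starts lying on the box's floor (centre line 14 mm above it), within 0.09 rad of the box's x axis, the handle under the hatch, its far end within 12 mm of the hatch's far edge, the blade under the near roof.
- blade_tip (a point): tip of the screwdriver's blade, on the centre line, 154 mm from the handle's middle; axes as handle_mid.
- handle_end (a point): rear end of the screwdriver's handle, on the centre line, 52 mm from the handle's middle; axes as handle_mid.
- hacksaw: blue-handled hacksaw, 343 mm long, lying along x, a bystander. Origin: centre of its underside.
- flux_tin: round green-and-white tin, 62 mm across, 34 mm high, a bystander. Origin: centre of its underside.
- valve: brass ball valve with a red lever, 133 mm long, 70 mm high, a bystander. Origin: centre of its underside.
- pliers: blue-handled pliers, 213 mm long, a bystander. Origin: centre of its underside.
- tape_measure: yellow tape measure, 90 mm long, 65 mm high, a bystander. Origin: centre of its underside.
- screwdriver: the screwdriver as a whole; origin on its underside, half-way along its length, y axis from blade tip to handle end.
There are look-alikes about, which are no part of the job. What is shaped like the screwdriver but white is not meant.

How it is judged:
On the way:
1. the screwdriver sticks slantwise through the hatch, one end above the box's top and the other still inside (((z of handle_end in the frame of hatch above 0.02 m and z of blade_tip in the frame of hatch below -0.005 m and x of blade_tip in the frame of drain_box between -0.14 and 0.14 m) or (z of blade_tip in the frame of hatch above 0.02 m and z of handle_end in the frame of hatch below -0.005 m and x of handle_end in the frame of drain_box between -0.14 and 0.14 m))), for 0.1 s.
At the end, for the whole second after the job is handed in: Both ends of the screwdriver are more than 30 mm above the top of the hatch flange, the middle of its handle is less than 200 mm (measured level) from the hatch centre, the fingers hold it (more than 1 N), it does not touch the box, and it moves at less than 30 mm/s (z of each of blade_tip, handle_end in the frame of hatch above 0.03 m and horizontal distance between handle_mid and hatch below 0.2 m and contact force between the fingers and screwdriver above 1 N and contact force between screwdriver and drain_box below 0.1 N and linear speed of screwdriver below 0.03 m/s); the arm keeps its last pose, push and grip.
It fails at once if a bystander is pushed more than 30 mm from its place (distance of any of hacksaw, flux_tin, valve, pliers, tape_measure from where it was at the start of the episode above 0.03 m).
It fails at once if the screwdriver is forced against the box with more than 50 N (contact force between screwdriver and drain_box above 50 N).
It also fails if it takes over 34 s, if anything falls off the work surface, if the arm or the gripper's body presses on something with over 40 N, if the wrist force passes 120 N, or if a joint passes its speed limit or range.

ROBOT

A 6-joint arm with a two-finger parallel gripper is mounted at the origin on the work surface; the furniture and walls round the work are solid. World frame = base frame: x ahead of the robot, y to its left, z up, the work surface at z = 0. Lengths are in m, angles in rad, forces in N, time in s.
With the tool pointing down it reaches from about 0.375 to 0.975 m from the base axis. Payload 3.8 kg.
Tool frame: the origin (TCP) lies midway between the tips of the shut fingers; the grasp point (between the pads) lies 19 mm behind it; z points along the fingers, y is the line along which they close (so a half turn about z gives the same grasp; the last joint's range is limited). The gripper opens to 85 mm and grips with 20 to 120 N. Pads are 22 mm wide; open, the fingers measure 114 mm over their backs; the gripper's body (76 mm by 85 mm) begins 54 mm behind the grasp point. The pads swing forward as they close: fully open they stand 13 mm farther back than shut.
Start: joints at [-1.272, 0.264, 1.604, -0, 1.274, -0.037], TCP at [0.222, -0.637, 0.231] pointing down, gripper open.
Joint ranges: [-2.63, 2.63], [-0.94, 2.18], [0.31, 2.57], [-1.31, 4.45], [0, 2.66], [-2.55, 2.55]. Speed limits (rad/s): [2.57, 2.57, 3.14, 3.14, 3.14, 3.14].

INTERFACE

Orientations are given as a rotation vector (axis times angle).
In Python, from workcell import bot gives the robot as it stands.
- The arm moves only by the tool jog_arm, never from a script. Its argument "motion" is a list of rows, each a list of 5 numbers: the opening, from -1 (shut) to 1 (fully open), then the shift along the tool's x, y, z in mm, then the turn about the tool's z in degrees. In form: [[claw, x, y, z, twist], ...]. A call has 1 to 10 rows; each row shifts and turns the commanded pose from where the row before left it, along the tool's axes as they then stand; what a row does not reach is not made up. A row lasts 1/12 s, in which the tool goes at most 41.7 mm and 7.16 degrees, less where a joint would pass 70% of its speed; a pose out of reach is approached as far as the arm can. A call with a gripper value outside its range is refused whole. The fingers move at their own pace and stop on an object; "force" is the grip in N (left out, the last holds). Time passes only in rows, so rows that do not move let the fingers close. It gives the time, the measured TCP pose, the force, the opening and the grip force at its end, in the units of the state.
- bot.read_state(): the state, without advancing time (a new reading comes with each control period).
- bot.read_camera(name): name is "scene" or "top" or "wrist"; returns (picture, depth): 420x560x3 uint8, red, green, blue; 420x560 float32, m along the optical axis (not along the pixel's ray), 0 where there is no reading.
- bot.get_calibration(name): a dict with "vfov" (degrees; the focal length in pixels is half the picture's height over the tangent of half this angle, whatever the lens; pixels are square), "cx", "cy" (the principal point, pixels), "rvec" (rotation vector, rad) and "tvec" (3), from world to camera coordinates, as OpenCV has them; the wrist camera has in their place "tool_from_camera" (4x4, takes a point from camera to tool coordinates, whose origin is the TCP and whose axes are the flange's). Camera axes: x right, y down, z forward; pixel columns grow to the right and rows downward; lengths in m; the calibration is good to about 2 mm. A picture is of the moment at which its call begins: read the wrist's pose just before it. get_calibration takes no time and is no camera call.
- bot.finish_job(): hands the job in; it is judged then, once.
The state is a dict: "time": time; "q": joint angles; "joint_vel": joint speeds; "joint_torque": joint torques, N m; "tool_pos": TCP position; "tcp_rot": TCP orientation; "wrist_force": force on the tool from outside, world axes, zero at the start; "torque": the same for the moment, N m; "width": opening from 0.0 (shut) to 1.0 (fully open); "grip_force": force on a finger pad.
Only numpy, scipy, OpenCV 4.12 (cv2) and the standard library are available. Lean on these libraries where they do the work, as an engineer would, in place of code of your own. Each camera call takes 0.05 s, during which the arm holds its last target. There are 200 camera calls.

## Working session

There is one attempt and no reset: what is moved stays moved. The work goes in short steps, Python scripts to look and compute and a tool call to move; the robot and the scene stay as the last step left them, time stands still between calls to the robot, and variables do not carry over. Pictures are saved under pics/ and viewed, at most 10 in all, crops included, and the job is handed in when it is done.

Besides the shell and the picture viewer there is one more tool, called by a JSON object that holds its "fn" and its "kwargs", one argument or row to a line. jog_arm: Moves the arm, as the interface text tells. Its arguments: {"type":"object","properties":{"motion":{"type":"array"},"force":{"type":"number"}},"required":["motion"]}

```bash
mkdir -p pics; python3 - <<'E'
from workcell import bot
import cv2,numpy as np
print(bot.read_state())
for n in("scene","top","wrist"):
    p,d=bot.read_camera(n); np.savez(f"{n}0.npz",p=p,d=d); print(n,bot.get_calibration(n))
    cv2.imwrite(f"pics/{n}0.png",p[:,:,::-1])
E
```

```text
{'time': 0.0, 'q': array([-1.27188588e+00,  2.64782123e-01,  1.60540381e+00,  2.93827860e-06,
        1.27368300e+00, -3.68747115e-02]), 'joint_vel': array([-0.00049826,  0.00079598,  0.00145951,  0.00087202, -0.00164643,
        0.00023036]), 'joint_torque': array([-1.83046774e-03, -5.15118599e+01, -3.67313468e+01, -1.51506310e-04,
        1.30131273e-02,  1.53954187e-05]), 'tool_pos': array([ 0.22221659, -0.63658858,  0.2299264 ]), 'tcp_rot': array([-3.09519388e+00, -5.24597118e-01,  4.62417652e-04]), 'wrist_force': array([0.54887001, 0.55939097, 0.1479161 ]), 'torque': array([ 0.05357962, -0.04462261,  0.00171972]), 'grip_force': 0.0, 'width': 0.9987556796989324}
scene {'vfov': 54.88613586165652, 'cx': 277.14492267051946, 'cy': 214.17151084269497, 'rvec': array([ 2.07046512,  1.77087506, -0.44323762]), 'tvec': array([-0.10179729, -0.40756017,  1.49527882])}
top {'vfov': 47.75273532417092, 'cx': 281.7804374013075, 'cy': 207.46898310261884, 'rvec': array([ 2.15647516, -2.19746247,  0.14026866]), 'tvec': array([0.01988114, 0.5175338 , 1.17846938])}
wrist {'vfov': 64.0496548385634, 'cx': 279.0393243801382, 'cy': 209.36288045685015, 'tool_from_camera': array([[-1.02718027e-03, -9.50591005e-01, -3.10444336e-01,
         7.95745552e-02],
       [ 9.99999347e-01, -1.13170089e-03,  1.56566173e-04,
         1.75065133e-04],
       [-5.00160528e-04, -3.10443973e-01,  9.50591547e-01,
        -1.42090634e-01],
       [ 0.00000000e+00,  0.00000000e+00,  0.00000000e+00,
         1.00000000e+00]])}
```

View pics/top0.png

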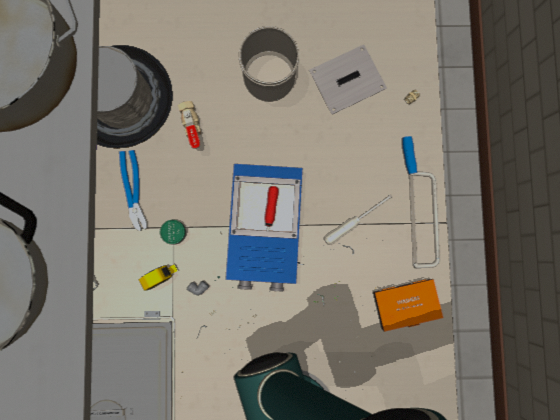

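View pics/scene0.png

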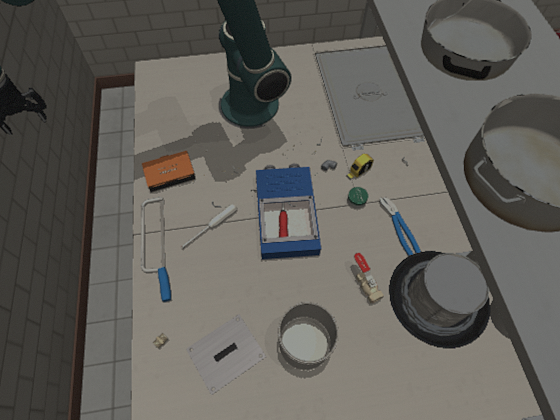

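Top view: blue box around (265,222), its hatch centre near (268,207), red handle running (272,188) to (269,226). The white look-alike is at (355,220). The scene view agrees, and nothing tall stands by the box. Next I measure.

```bash
cat > h.py <<'E'
import cv2,numpy as np
from scipy.spatial.transform import Rotation as R
from workcell import bot
def cam(n,st=None):
    c=bot.get_calibration(n); f=210/np.tan(np.radians(c["vfov"])/2)
    if n=="wrist":
        T=c["tool_from_camera"]; Rt=R.from_rotvec(st["tcp_rot"]).as_matrix()
        return f,c["cx"],c["cy"],Rt@T[:3,:3],Rt@T[:3,3]+st["tool_pos"]
    M=R.from_rotvec(c["rvec"]).as_matrix().T
    return f,c["cx"],c["cy"],M,-M@c["tvec"]
def plane(C,uv,z):
    f,cx,cy,M,o=C; uv=np.atleast_2d(uv).astype(float)
    r=np.c_[(uv[:,0]-cx)/f,(uv[:,1]-cy)/f,np.ones(len(uv))]@M.T
    return o+r*((z-o[2])/r[:,2])[:,None]
def depth(C,uv,d):
    f,cx,cy,M,o=C; uv=np.atleast_2d(uv); D=d[uv[:,1].astype(int),uv[:,0].astype(int)]
    return o+(np.c_[(uv[:,0]-cx)/f,(uv[:,1]-cy)/f,np.ones(len(uv))]*D[:,None])@M.T
def red(p):
    h=cv2.cvtColor(p,cv2.COLOR_RGB2HSV); return (((h[...,0]<8)|(h[...,0]>172))&(h[...,1]>150)&(h[...,2]>60)).astype(np.uint8)
def blue(p):
    h=cv2.cvtColor(p,cv2.COLOR_RGB2HSV); return ((h[...,0]>105)&(h[...,0]<125)&(h[...,1]>130)&(h[...,2]>50)).astype(np.uint8)
def blob(m,near):
    cs=[c for c in cv2.findContours(m,0,1)[0] if cv2.contourArea(c)>100]
    return min(cs,key=lambda c:np.linalg.norm(c[:,0].mean(0)-near))[:,0]
def rect(P): (c,s,a)=cv2.minAreaRect((P[:,:2]*1000).astype(np.float32)); return np.round(c,1),np.round(s,1),round(a,1)
E
python3 - <<'E'
from h import *
for n,nb,nr in(("top",(265,222),(270,207)),("scene",(288,212),(284,222))):
    z=np.load(n+"0.npz");p,d=z["p"],z["d"];C=cam(n)
    b=blob(blue(p),nb);r=blob(red(p),nr)
    print(n,"box",rect(plane(C,b,.048)),"handle",rect(plane(C,r,.018)))
    m=red(p);mm=np.zeros_like(m);cv2.drawContours(mm,[r.reshape(-1,1,2)],-1,1,-1)
    uv=np.argwhere((m*mm*(d>0))>0)[:,::-1];Q=depth(C,uv,d);print("handle z",np.percentile(Q[:,2],[5,50,95]),Q.mean(0))
    mm=np.zeros_like(m);cv2.drawContours(mm,[b.reshape(-1,1,2)],-1,1,-1)
    uv=np.argwhere((blue(p)*mm*(d>0))>0)[:,::-1];Q=depth(C,uv,d);print("box z",np.percentile(Q[:,2],[5,50,95]),"rect",rect(Q[Q[:,2]>.035]))
E
```

```text
top box (array([391.,  62.]), array([170.8, 113.4]), 85.5) handle (array([526.8,  36.9]), array([23.9, 96.6]), 81.7)
handle z [0.02279439 0.02877655 0.03307086] [0.52609521 0.03706832 0.0286602 ]
box z [0.0459664  0.04967068 0.05352697] rect (array([390.9,  62.2]), array([170.9, 113.2]), 85.3)
scene box (array([405.5,  59.6]), array([171.5, 139.8]), 86.2) handle (array([519.4,  38.6]), array([24.2, 82.6]), 80.9)
handle z [0.02233164 0.0293289  0.03351142] [0.52559611 0.03670817 0.02884795]
box z [0.04639191 0.04986626 0.05357415] rect (array([403.1,  59.7]), array([171.5, 137.1]), 86.4)
```

```bash
python3 - <<'E'
from h import *
for n in("top","scene"):
    z=np.load(n+"0.npz");p,d=z["p"],z["d"];C=cam(n)
    uv=np.argwhere((blue(p)>0)&(d>0))[:,::-1];Q=depth(C,uv,d)
    k=(Q[:,2]>.035)&(Q[:,2]<.06)&(abs(Q[:,1]-.05)<.12)&(abs(Q[:,0]-.48)<.18);c,s,a=rect(Q[k]);print(n,c,s,a)
    y=np.radians(a-90);ax=np.array([np.cos(y),np.sin(y)]);ay=np.array([-ax[1],ax[0]])
    print("hatch",c+40*ax)
    r=blob(red(p),(270,207) if n=="top" else (284,222))
    P=plane(C,r,.018)[:,:2]*1000-c; print("handle in box x",(P@ax).min(),(P@ax).max(),"y",(P@ay).min(),(P@ay).max())
st=bot.read_state();print(R.from_rotvec(st["tcp_rot"]).as_matrix().round(3))
E
```

```text
top [478.5  55.3] [172.3 288.6] 85.4
hatch [518.37115514  52.09204303]
handle in box x 1.696303161790664 97.87936482632361 y -27.965106307929652 -0.5276889026723236
scene [480.5  54.6] [171.4 292.9] 85.6
hatch [520.38211009  51.53123887]
handle in box x -1.6261026775376632 80.85201104270696 y -28.473932959921246 -0.909548763759779
[[ 0.944  0.33  -0.001]
 [ 0.33  -0.944  0.002]
 [ 0.    -0.002 -1.   ]]
```

{"fn": "jog_arm", "kwargs": {
  "motion": [
    [1,10,-10,0,0],
    [1,20,-20,0,0],
    [1,28,-28,0,0],
    [1,28,-28,0,0],
    [1,28,-28,0,0],
    [1,28,-28,0,0],
    [1,28,-28,0,0],
    [1,28,-28,0,0],
    [1,28,-28,0,0],
    [1,28,-28,0,0]
  ],
  "force": 25
}}

```text
time: 0.98
tool_pos: [0.3787, -0.311, 0.2311]
tcp_rot: [-3.097, -0.525, -0.0]
wrist_force: [1.2, -0.0, -0.3]
width: 1.0
grip_force: 0.0
```

{"fn": "jog_arm", "kwargs": {
  "motion": [
    [1,28,-28,0,0],
    [1,28,-28,0,0],
    [1,28,-28,0,0],
    [1,28,-28,0,0],
    [0.8,28,-28,0,0],
    [0.6,28,-28,0,0],
    [0.4,28,-28,0,0],
    [0.3,28,-28,0,0],
    [0.3,28,-28,0,0],
    [0.3,16,-16,0,0]
  ]
}}

```text
time: 1.82
tool_pos: [0.5436, 0.0318, 0.2312]
tcp_rot: [-3.095, -0.528, -0.001]
wrist_force: [0.8, -1.0, 0.1]
width: 0.649
grip_force: 0.0
```

{"fn": "jog_arm", "kwargs": {
  "motion": [
    [0.3,0,0,0,5],
    [0.3,0,0,0,6.5],
    [0.3,0,0,0,6.5],
    [0.3,0,0,0,5.5],
    [0.3,0,0,0,4],
    [0.3,0,0,0,0],
    [0.3,0,0,0,0]
  ]
}}

```text
time: 2.4
tool_pos: [0.5426, 0.028, 0.2311]
tcp_rot: [-3.134, 0.223, 0.001]
wrist_force: [0.3, 1.1, 1.7]
width: 0.648
grip_force: 0.0
```

```bash
cat > look.py <<'E'
import sys
from h import *
st=bot.read_state();C=cam("wrist",st);p,d=bot.read_camera("wrist");k=sys.argv[1]
cv2.imwrite(f"pics/w{k}.png",p[:,:,::-1]);np.savez(f"w{k}.npz",p=p,d=d)
Rt=R.from_rotvec(st["tcp_rot"]).as_matrix();print("t",st["time"],"tcp",st["tool_pos"].round(4),"yaw",np.degrees(np.arctan2(Rt[1,0],Rt[0,0])).round(2),"q",st["q"].round(2),"w",st["width"])
m=red(p);c=max(cv2.findContours(m,0,1)[0],key=cv2.contourArea)[:,0]
P=plane(C,c,.018);print("handle",rect(P))
mm=np.zeros_like(m);cv2.drawContours(mm,[c.reshape(-1,1,2)],-1,1,-1)
uv=np.argwhere((m*mm*(d>0))>0)[:,::-1];Q=depth(C,uv,d);print("z pct",np.percentile(Q[:,2],[5,50,98]))
L=(P-st["tool_pos"])@Rt*1000;print("tool frame mm x",L[:,0].min(),L[:,0].max(),"y",L[:,1].min(),L[:,1].max(), "rect",rect(L/1000))
E
python3 look.py 1
```

```text
t 2.4 tcp [0.5426 0.028  0.2311] yaw -8.13 q [0.01 0.02 1.89 0.   1.24 1.72] w 0.6480924480553704
handle (array([707. , 262.8]), array([65.8, 29.6]), 15.5)
z pct [0.06724645 0.06862734 0.07027526]
tool frame mm x 98.51515611907503 164.39364118675974 y -268.9653520957308 -234.1349644424701 rect (array([ 129.7, -255.7]), array([29.6, 65.8]), 66.3)
```

```bash
sed -i 's/^m=red(p);c=.*/m=red(p);m[(np.abs(depth(C,np.argwhere(m>=0)[:,::-1],d)[:,1]-.045)>.09).reshape(m.shape)]=0;c=max(cv2.findContours(m,0,1)[0],key=cv2.contourArea)[:,0]/' look.py; python3 look.py 2
```

```text
t 2.45 tcp [0.5427 0.0279 0.2311] yaw -8.13 q [0.01 0.02 1.89 0.   1.24 1.72] w 0.6484475754467764
handle (array([525. ,  36.5]), array([20.4, 94.6]), 84.3)
z pct [0.02550305 0.02876283 0.03093481]
tool frame mm x -65.83113461376166 28.404458816531815 y -17.04795442813648 3.5088922239692497 rect (array([-18.7,  -6. ]), array([20.4, 94.6]), 87.6)
```

View pics/w1.png

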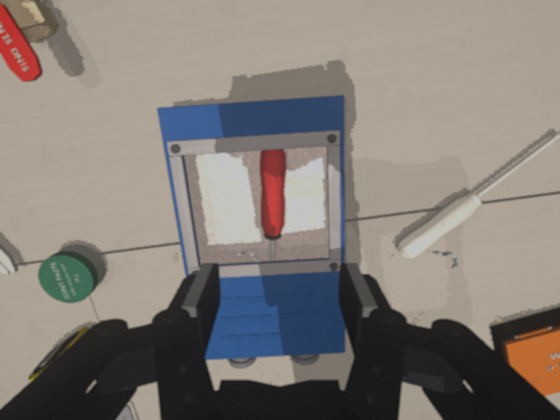

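The wrist view shows the handle from (273,150) to (272,238), parallel to the tool's x, with hatch clearance on both sides. All three views agree, so I centre on it and descend.

{"fn": "jog_arm", "kwargs": {
  "motion": [
    [0.3,3,-6.5,15,0],
    [0.3,0,0,28,0],
    [0.3,0,0,30,0],
    [0.3,0,0,30,0],
    [0.3,0,0,30,0],
    [0.3,0,0,20,0],
    [0.3,0,0,10,0],
    [0.3,0,0,0,0],
    [0.3,0,0,0,0]
  ]
}}

```text
time: 3.25
tool_pos: [0.5473, 0.0336, 0.0685]
tcp_rot: [-3.133, 0.226, 0.0]
wrist_force: [-0.0, 0.1, 0.1]
width: 0.649
grip_force: 0.0
```

```bash
python3 look.py 3
```

```text
t 3.25 tcp [0.5473 0.0336 0.0685] yaw -8.24 q [0.02 0.19 2.02 0.   0.93 1.73] w 0.6492537320410331
handle (array([520.8,  38.1]), array([25.7, 94.3]), 81.3)
z pct [0.02250925 0.02843957 0.03065505]
tool frame mm x -74.04068828975893 20.211445257696347 y -13.690584837541044 12.448253204918677 rect (array([-26.9,  -0.7]), array([94.3, 25.7]), 0.5)
```

View pics/w3.png

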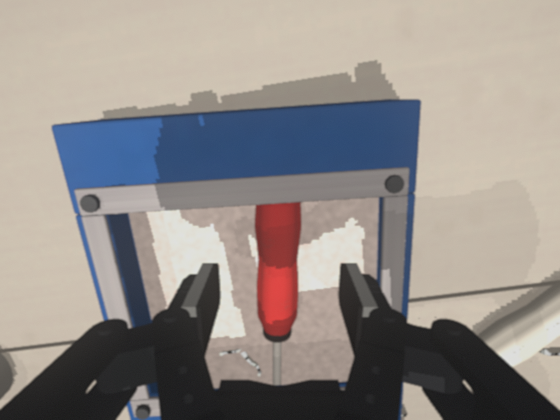

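The handle is centred between the fingers (columns 200 to 355) and parallel to them. I go down inside the hatch.

{"fn": "jog_arm", "kwargs": {
  "motion": [
    [0.3,0,-0.5,15,0],
    [0.3,0,0,18,0],
    [0.3,0,0,14,0],
    [0.3,0,0,8,0],
    [0.3,0,0,4,0],
    [0.3,0,0,1.5,0],
    [0.3,0,0,0,0],
    [0.3,0,0,0,0]
  ]
}}

```text
time: 3.97
tool_pos: [0.5483, 0.0341, 0.0089]
tcp_rot: [-3.133, 0.226, -0.003]
wrist_force: [-0.7, -0.3, -0.1]
width: 0.647
grip_force: 0.0
```

{"fn": "jog_arm", "kwargs": {
  "motion": [
    [0,0,0,0,0],
    [-0.2,0,0,0,0],
    [-0.4,0,0,0,0],
    [-0.5,0,0,0,0],
    [-0.6,0,0,0,0],
    [-0.8,0,0,0,0],
    [-1,0,0,0,0],
    [-1,0,0,0,0],
    [-1,0,0,0,0]
  ],
  "force": 25
}}

```text
time: 4.72
tool_pos: [0.5478, 0.0341, 0.0085]
tcp_rot: [-3.133, 0.226, -0.002]
wrist_force: [-0.9, 0.6, 5.7]
width: 0.322
grip_force: 24.8
```

Gripped at about 27 mm, which matches the handle. I lift gently and watch the force.

{"fn": "jog_arm", "kwargs": {
  "motion": [
    [-1,0,0,-2,0],
    [-1,0,0,-3,0],
    [-1,0,0,-4,0],
    [-1,0,0,-4,0],
    [-1,0,0,-4,0],
    [-1,0,0,-3,0],
    [-1,0,0,0,0]
  ]
}}

```text
time: 5.3
tool_pos: [0.548, 0.0341, 0.0287]
tcp_rot: [-3.133, 0.226, -0.002]
wrist_force: [-0.1, 0.2, -0.7]
width: 0.316
grip_force: 24.8
```

```bash
python3 look.py 4
```

```text
t 5.3 tcp [0.548  0.0341 0.0287] yaw -8.26 q [0.02 0.24 2.05 0.   0.85 1.73] w 0.3163152000014973
handle (array([517.8,  38.2]), array([31.6, 94.2]), 81.1)
z pct [0.04149002 0.04819298 0.05075712]
tool frame mm x -77.483981842107 16.548984167037542 y -15.298060878827973 16.39837724756744 rect (array([-30.4,   0.3]), array([94.2, 31.6]), 0.6)
```

View pics/w4.png

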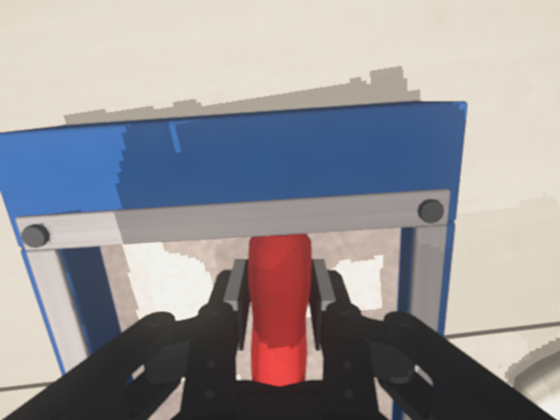

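The handle rose 20 mm and stayed level, held firmly. Further lifting brings the shaft against the near hatch edge, so I go in small steps and watch the force.

{"fn": "jog_arm", "kwargs": {
  "motion": [
    [-1,0,0,-2,0],
    [-1,0,0,-2,0],
    [-1,0,0,-2,0],
    [-1,0,0,-2,0],
    [-1,0,0,-1,0],
    [-1,0,0,0,0]
  ],
  "force": 20
}}

```text
time: 5.85
tool_pos: [0.5471, 0.0341, 0.0368]
tcp_rot: [-3.133, 0.226, 0.0]
wrist_force: [-0.9, 0.6, -2.8]
width: 0.313
grip_force: 24.6
```

{"fn": "jog_arm", "kwargs": {
  "motion": [
    [-1,0,0,-1,0],
    [-1,0,0,-2,0],
    [-1,0,0,-2,0],
    [-1,0,0,-2,0],
    [-1,0,0,-1,0],
    [-1,0,0,0,0]
  ]
}}

```text
time: 6.35
tool_pos: [0.5473, 0.034, 0.0451]
tcp_rot: [3.133, -0.226, 0.0]
wrist_force: [-0.3, 0.1, -1.9]
width: 0.325
grip_force: 24.5
```

```bash
cat > tilt.py <<'E'
import sys
from h import *
st=bot.read_state();C=cam("wrist",st);p,d=bot.read_camera("wrist")
cv2.imwrite(f"pics/w{sys.argv[1]}.png",p[:,:,::-1])
m=(red(p)>0)&(d>0);Q=depth(C,np.argwhere(m)[:,::-1],d)
L=(Q-st["tool_pos"])@R.from_rotvec(st["tcp_rot"]).as_matrix()*1000
L=L[(abs(L[:,1])<6)&(L[:,0]>-60)&(L[:,0]<60)&(abs(L[:,2])<80)];print(len(L))
for a in range(-60,60,8):
    k=(L[:,0]>=a)&(L[:,0]<a+8)
    if k.sum()>5:print(a+4,"top z world",round(st["tool_pos"][2]*1000-np.median(L[k,2]),1),"n",k.sum())
print(st["time"],st["tool_pos"],st["wrist_force"])
E
python3 tilt.py 5
```

```text
4522
-48 top z world 59.8 n 251
-40 top z world 60.8 n 315
-32 top z world 61.4 n 342
-24 top z world 61.9 n 364
-16 top z world 62.6 n 357
-8 top z world 64.3 n 376
0 top z world 66.0 n 404
8 top z world 67.2 n 524
16 top z world 67.5 n 530
24 top z world 64.8 n 937
32 top z world 52.1 n 121
6.35 [0.54725969 0.03404266 0.04506964] [-0.27009601  0.10499927 -1.932805  ]
```

It is tilting as planned, about 6 to 7° with only about 2 N. I continue.

{"fn": "jog_arm", "kwargs": {
  "motion": [
    [-1,0,0,-1,0],
    [-1,0,0,-2,0],
    [-1,0,0,-2,0],
    [-1,0,0,-2,0],
    [-1,0,0,-1,0],
    [-1,0,0,0,0]
  ],
  "force": 20
}}

```text
time: 6.9
tool_pos: [0.5474, 0.034, 0.0531]
tcp_rot: [3.133, -0.226, 0.001]
wrist_force: [0.2, 0.5, -3.1]
width: 0.323
grip_force: 24.3
```

{"fn": "jog_arm", "kwargs": {
  "motion": [
    [-1,0,0,-1,0],
    [-1,0,0,-2,0],
    [-1,0,0,-2,0],
    [-1,0,0,-1,0],
    [-1,0,0,0,0]
  ]
}}

```text
time: 7.32
tool_pos: [0.5475, 0.034, 0.0592]
tcp_rot: [3.133, -0.226, 0.001]
wrist_force: [-0.7, -0.2, -3.4]
width: 0.321
grip_force: 24.3
```

```bash
python3 tilt.py 6
```

```text
4318
-56 top z world 64.3 n 198
-48 top z world 66.4 n 223
-40 top z world 68.8 n 245
-32 top z world 70.5 n 287
-24 top z world 72.1 n 315
-16 top z world 74.4 n 286
-8 top z world 77.2 n 324
0 top z world 80.2 n 367
8 top z world 82.1 n 461
16 top z world 83.7 n 519
24 top z world 80.6 n 928
32 top z world 69.2 n 165
7.3167 [0.54751726 0.0340136  0.05915134] [-0.65076814 -0.21092403 -3.35332122]
```

View pics/w6.png

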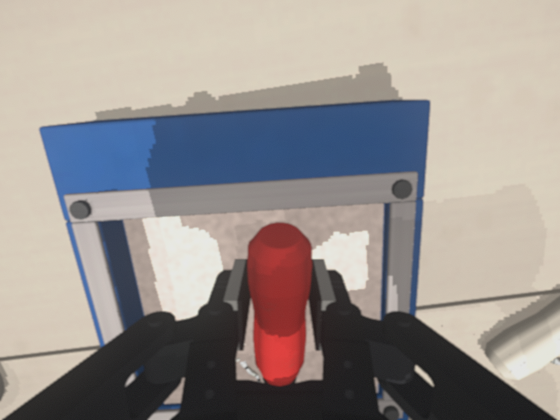

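The driver now slants about 15°, the handle end clears the far flange and the finger tips are above it. I draw it out along its slant, forwards and up.

{"fn": "jog_arm", "kwargs": {
  "motion": [
    [-1,1,0,-1,0],
    [-1,2,0,-1.5,0],
    [-1,3,0,-2,0],
    [-1,3,0,-2,0],
    [-1,3,0,-2,0],
    [-1,3,0,-2,0],
    [-1,2,0,-1.5,0],
    [-1,0,0,0,0]
  ]
}}

```text
time: 8.03
tool_pos: [0.5656, 0.0315, 0.0716]
tcp_rot: [-3.133, 0.226, -0.004]
wrist_force: [2.4, -0.8, -2.2]
width: 0.323
grip_force: 24.3
```

{"fn": "jog_arm", "kwargs": {
  "motion": [
    [-1,1,0,-1,0],
    [-1,3,0,-2,0],
    [-1,4,0,-2.5,0],
    [-1,4,0,-2.5,0],
    [-1,4,0,-2.5,0],
    [-1,4,0,-2.5,0],
    [-1,2,0,-1.5,0],
    [-1,0,0,0,0]
  ]
}}

```text
time: 8.7
tool_pos: [0.5874, 0.0283, 0.0862]
tcp_rot: [-3.133, 0.226, -0.004]
wrist_force: [0.5, 0.0, -1.9]
width: 0.321
grip_force: 24.3
```

```bash
python3 tilt.py 7; python3 - <<'E'
from h import *
p,d=bot.read_camera("scene");cv2.imwrite("pics/s7.png",cv2.resize(p[140:280,210:400,::-1],None,fx=4,fy=4))
E
```

```text
4006
-56 top z world 84.8 n 136
-48 top z world 87.9 n 185
-40 top z world 91.2 n 214
-32 top z world 93.8 n 246
-24 top z world 96.2 n 266
-16 top z world 99.3 n 250
-8 top z world 103.4 n 286
0 top z world 107.5 n 338
8 top z world 110.1 n 418
16 top z world 112.2 n 541
24 top z world 108.1 n 949
32 top z world 97.8 n 177
8.7 [0.58741408 0.0283149  0.0861788 ] [ 0.46330307  0.03261408 -1.87404958]
```

View pics/s7.png

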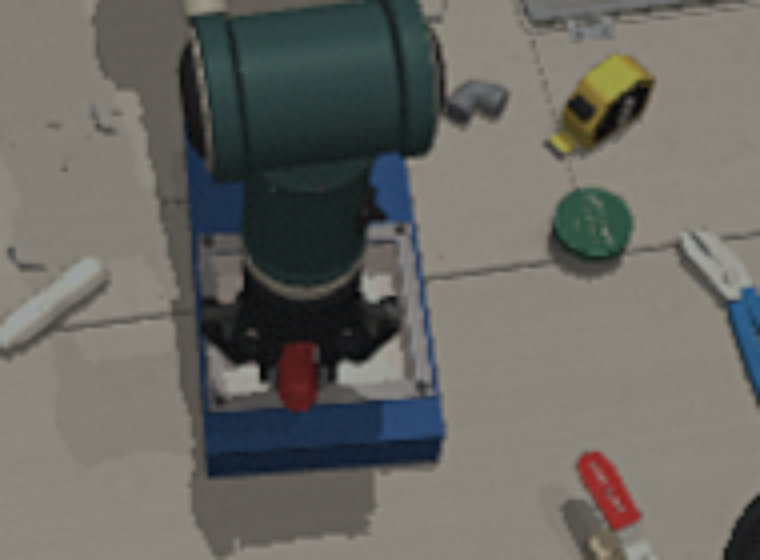

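The driver sticks slantwise through the hatch at about 21°, handle end out past the far flange near (298,380) in the crop. Its computed tip is near box x = -54, z = 30 mm. I keep drawing along its axis until the tip passes the near edge, then lift.

{"fn": "jog_arm", "kwargs": {
  "motion": [
    [-1,2,0,-1,0],
    [-1,4,0,-2,0],
    [-1,6,0,-3,0],
    [-1,6,0,-3,0],
    [-1,6,0,-3,0],
    [-1,6,0,-3,0],
    [-1,6,0,-3,0],
    [-1,6,0,-3,0],
    [-1,4,0,-2,0],
    [-1,0,0,0,0]
  ]
}}

```text
time: 9.63
tool_pos: [0.6331, 0.0217, 0.1094]
tcp_rot: [-3.133, 0.227, -0.004]
wrist_force: [-0.5, 1.0, -1.2]
width: 0.323
grip_force: 24.3
```

```bash
python3 tilt.py 8
```

```text
3984
-56 top z world 107.7 n 141
-48 top z world 110.9 n 180
-40 top z world 114.1 n 211
-32 top z world 116.8 n 235
-24 top z world 119.4 n 274
-16 top z world 122.5 n 242
-8 top z world 126.6 n 290
0 top z world 130.7 n 334
8 top z world 133.2 n 420
16 top z world 135.4 n 535
24 top z world 131.2 n 940
32 top z world 121.2 n 182
9.6333 [0.63311454 0.02166215 0.10937914] [-0.50161478  1.03570731 -1.15137894]
```

The tip has now passed the near edge (computed box x = -8, z = 53 mm). I lift straight up and tighten the grip slightly.

{"fn": "jog_arm", "kwargs": {
  "motion": [
    [-1,3,0,-3,0],
    [-1,3,0,-6,0],
    [-1,2,0,-8,0],
    [-1,0,0,-14,0],
    [-1,0,0,-16,0],
    [-1,0,0,-16,0],
    [-1,0,0,-16,0],
    [-1,0,0,-14,0],
    [-1,0,0,-10,0],
    [-1,0,0,-5,0]
  ],
  "force": 35
}}

```text
time: 10.52
tool_pos: [0.6404, 0.0207, 0.2194]
tcp_rot: [-3.133, 0.226, -0.006]
wrist_force: [-0.1, 0.2, -1.1]
width: 0.314
grip_force: 38.5
```

{"fn": "jog_arm", "kwargs": {
  "motion": [
    [-1,-5,0,-2,0],
    [-1,-15,0,0,0],
    [-1,-15,0,0,0],
    [-1,-10,0,0,0],
    [-1,-5,0,0,0],
    [-1,0,0,0,0],
    [-1,0,0,0,0],
    [-1,0,0,0,0],
    [-1,0,0,0,0],
    [-1,0,0,0,0]
  ]
}}

```text
time: 11.35
tool_pos: [0.5903, 0.0278, 0.2182]
tcp_rot: [3.133, -0.226, 0.0]
wrist_force: [-0.9, -0.8, -1.0]
width: 0.319
grip_force: 38.5
```

```bash
python3 tilt.py 9; python3 - <<'E'
from h import *
p,d=bot.read_camera("top");cv2.imwrite("pics/t9.png",p[:,:,::-1])
E
```

```text
3613
-56 top z world 216.5 n 137
-48 top z world 219.5 n 182
-40 top z world 222.9 n 204
-32 top z world 225.5 n 242
-24 top z world 228.1 n 275
-16 top z world 231.2 n 244
-8 top z world 235.3 n 282
0 top z world 239.4 n 333
8 top z world 242.0 n 419
16 top z world 244.2 n 534
24 top z world 241.6 n 735
32 top z world 229.7 n 26
11.35 [0.59030347 0.02775791 0.21824932] [-0.92924676 -0.79031009 -1.03077466]
```

View pics/w9.png

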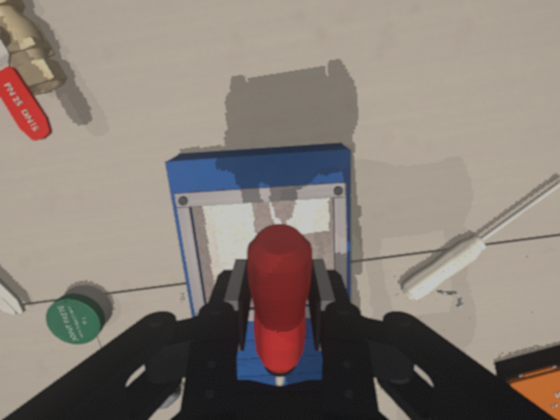

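View pics/t9.png

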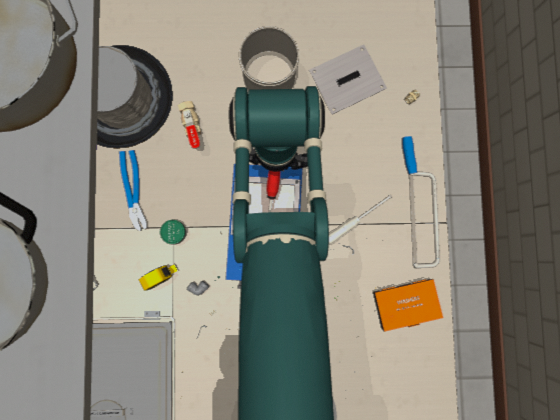

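The wrist view shows the driver firmly held over the box, handle at (280,290), still slanted 21°, with the tip about 110 mm above the box top. The top view shows the other things where they were. I hand it in.

```bash
python3 -c "
from workcell import bot
print(bot.finish_job())"
```

```text
the job is handed in; nothing more can be done
None
```

I drew the screwdriver slantwise out of the hatch and handed in the job with it held still over the box, its lower end (the blade tip) about 11 cm above the box's top by calculation; the tool gave no verdict.

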